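Air the pacifier case with its lid lever

TASK

Air the pacifier travel case in the tray: press its orange lever all the way down with the fingertips so that the linked lid swings wide open, keep it open for about two seconds, then ease the lever back up slowly so that the lid comes down under control and does not slam. Only press the lever, do not grip it, do not touch the lid, leave the other things in the tray undisturbed, and finish with the lid shut and the hand clear.

Things in the scene. Friction and masses are not known exactly. Their poses are not given: they have to be found in the camera images.
- case: Pale mint travel case, fixed in the tray, 130 mm deep (x) by 120 mm wide (y) by 65 mm high without its lid. Origin: centre of its underside, 4 mm above the shelf top; its own x axis points from the lever side to the hinge side. It turns only about the vertical. A slot in the front (-x) face lets the lever out.
- lever (a joint): Turn of the lever about its level pivot pin (pivot; the pin runs along the case's y), in rad: 0 = up at rest, level; 0.36 = pressed all the way down against its stop. A return spring: at the pad about 4 N starts it and about 8 N holds it down. It springs back at once when let go.
- lid (a joint): Opening of the lid in rad: 0 = shut, 1.2 = wide open. Always 3.33 times the lever's value (linked inside the case). Let go, lid and lever snap shut within some tenths of a second, which is a slam. Eased down at 10 to 20 mm/s at the pad it takes 2 to 3 s and is well controlled; faster than about 55 mm/s at the pad counts as slamming.
- pad (a point): Centre of the upper face of the orange press pad on the lever's free end. The pad is 36 mm (along the lever) by 40 mm (across) by 8 mm thick; it juts out in front of the case with its centre 65 mm from the front face, at rest 58 mm above the shelf top. It moves with the lever on a 95 mm radius about pivot: pressed fully it sinks 33 mm and shifts about 5 mm (towards the case). Free space below and above it.
- pivot (a point): The lever's pivot axis, inside the case, 35 mm ahead (-x) of the case's centre and 54 mm above the shelf top; fixed to the case.
- lid_edge (a point): Middle of the lid's free (front) edge; white lid 132 mm by 122 mm by 9 mm (its raised mint panel makes it 12 mm), hinged along the case's back edge, so it swings up and away from the lever. Shut, the edge is 74 mm above the shelf top and about 65 mm behind the pad's centre; wide open its height is about 197 mm.
- tray: Clear acrylic tray, fixed, 340 mm (x) by 500 mm (y), rim 22 mm high, floor and walls 4 mm thick. Origin: centre of its underside, on the shelf top.
- blue_pacifier: Pale blue pacifier, 42 mm across and 36 mm high, standing loose inside the case under the lid; leave it there. Origin: centre of its underside.
- yellow_pacifier: Yellow pacifier, 42 mm across and 36 mm high, loose in the tray beside the case. Origin: centre of its underside. Leave alone.
- bowl: Small glass bowl turned upside down, 86 mm across and 46 mm high, loose in the tray. Origin: centre of its underside. Leave alone.
- tongs: Small steel tongs lying flat, about 155 mm long (x), 37 mm wide, 14 mm high, loose in the tray. Origin: near the middle, underside. Leave alone.
- clip: Blue spring-loaded plastic clip, 60 mm (x) by 16 mm by 16 mm, loose in the tray. Origin: centre of its underside. Leave alone.

How it is judged (in metres and radians):
On the way, in this order (a step that is already met when the one before it is completed fails the run):
1. the lid is held wide open (over 1.08 rad) for 1.5 s with the lever pressed (value of joint lid above 1.08 rad and contact force between the fingers and lever above 0.5 N), for 1.5 s.
2. the lid is on its way down with the fingers still on the lever (value of joint lid between 0.1 and 0.7 rad and contact force between the fingers and lever above 0.3 N), for 0.1 s.
At the end, for the whole second after the job is handed in: Lid shut (under 0.05 rad) and lever back up (under 0.02 rad); blue pacifier within 20 mm and the other loose things within 15 mm of where they started (value of joint lid below 0.05 rad and value of joint lever below 0.02 rad and distance of blue_pacifier from where it was at the start of the episode below 0.02 m and distance of each of yellow_pacifier, bowl, tongs, clip from where it was at the start of the episode below 0.015 m); the robot touches nothing.
It fails at once if the lid slams: it closes faster than 2 rad/s (velocity of joint lid below -2 rad/s).
It fails at once if the robot touches the lid (contact force between any of the arm, the fingers and lid above 0.5 N).
It fails at once if the lever is taken between the fingers instead of pressed (grasp point below the pad's face while touching it) (contact force between the fingers and lever above 0.5 N and horizontal distance between the grasp point and pad below 0.04 m and z of the grasp point in the frame of pad below 0 m).
It fails at once if something else in the tray is disturbed (moved over 15 mm) or the blue pacifier is moved over 20 mm (distance of any of yellow_pacifier, bowl, tongs, clip from where it was at the start of the episode above 0.015 m or distance of blue_pacifier from where it was at the start of the episode above 0.02 m).
It also fails if it takes over 42 s, if anything falls off the work surface, if the arm or the gripper's body presses on something with over 40 N, if the wrist force passes 120 N, or if a joint passes its speed limit or range.

ROBOT

A 6-joint arm with a two-finger parallel gripper is mounted at the origin on the work surface. World frame = base frame: x ahead of the robot, y to its left, z up, the work surface at z = 0. Lengths are in m, angles in degrees, forces in N, time in s.
With the tool pointing down it reaches from about 0.4 to 0.825 m from the base axis. Payload 7 kg.
Tool frame: the origin (TCP) lies at the very end of the fingers, on their centre line; the grasp point (between the pads) lies 19 mm behind it (r.grasp_offset is the z of the grasp point in the tool frame, in m); z points along the fingers, y is the direction in which the jaws open and shut (so a half turn about z gives the same grasp; the last joint's range is limited). The gripper opens to 88 mm and grips with 3 to 60 N. Pads are 19 mm wide; open, the fingers measure 130 mm over their backs; the gripper's body (78 mm by 193 mm) begins 47 mm behind the grasp point.
Start: joints at [-57.691, 20.546, 0.682, 0, -70.136, -16.507], TCP at [0.184, -0.649, 0.227] pointing down, gripper open.
Joint ranges: [-176.03, 176.03], [-82.01, 121.73], [-58.28, 71.71], [-173.87, 95.51], [-174.79, -0.11], [-173.66, 173.66]. Speed limits (degrees/s): [136.94, 136.94, 172.46, 180, 180, 180].

INTERFACE

Orientations are given as [roll, pitch, yaw] about the fixed x, y, z axes, in that order (R = Rz(yaw) Ry(pitch) Rx(roll)).
In Python, from plant import r gives the robot as it stands.
- The arm moves only by the tool carry_out, never from a script. Its argument "plan" is a list of rows, each a list of 6 numbers: the shift along the world's x, y, z in m, then the turn, a rotation vector about the world's x, y, z in rad. In form: [[tx, ty, tz, wx, wy, wz], ...]. A call has 1 to 12 rows; each row shifts and turns the pose as measured when the row begins; what a row does not reach is not made up. A row lasts 1/12 s, in which the tool goes at most 41.7 mm and 7.16 degrees, less where a joint would pass 70% of its speed; a pose out of reach is approached as far as the arm can. A call with a gripper value outside its range is refused whole. "fingers" is the closure, from -1 (fully open) to 1 (shut), set as the call begins (left out, the last holds). The fingers move at their own pace and stop on an object; "force" is the grip in N (left out, the last holds). Time passes only in rows, so rows that do not move let the fingers close. It gives the time, the measured TCP pose, the force and the opening at its end, in the units of the state.
- r.get_state(): the state, without advancing time (a new reading comes with each control period).
- r.capture(name): name is "side" or "top"; returns the picture (480x640x3 uint8, red, green, blue); there is no depth.
- r.camera_model(name): a dict with "fov_y" (degrees; the focal length in pixels is half the picture's height over the tangent of half this angle, whatever the lens; pixels are square), "cx", "cy" (the principal point, pixels), "R" (3x3) and "t" (3): a world point X has camera coordinates R X + t. Camera axes: x right, y down, z forward; pixel columns grow to the right and rows downward; lengths in m; the calibration is good to about 2 mm. A picture is of the moment at which its call begins. camera_model takes no time and is no camera call.
- r.close_job(): hands the job in, once; it reports no verdict.
The state is a dict: "time_s": time; "joints": joint angles; "qd": joint speeds; "joint_torque": joint torques, N m; "tcp_pos": TCP position; "eef_rot": TCP orientation; "contact_force": force on the tool from outside, world axes, zero at the start; "moment": the same for the moment, N m; "gripper_width": finger opening in m.
Only numpy, scipy, OpenCV 4.12 (cv2) and the standard library are available. Lean on these libraries where they do the work, as an engineer would, in place of code of your own. Each camera call takes 0.05 s, during which the arm holds its last target.

## Working session

There is one attempt and no reset: what is moved stays moved. The work goes in short steps, Python scripts to look and compute and a tool call to move; the robot and the scene stay as the last step left them, time stands still between calls to the robot, and variables do not carry over. Pictures are saved under pics/ and viewed, and the job is handed in when it is done.

Besides the shell and the picture viewer there is one more tool, called in YAML: its name, and indented under it one key for each argument. carry_out: Moves the arm, as the interface text tells. Its arguments: {"type":"object","properties":{"plan":{"type":"array"},"fingers":{"type":"number"},"force":{"type":"number"}},"required":["plan"]}

```bash
mkdir -p pics && python3 - <<'E'
from plant import r
import cv2
s=r.get_state(); print(s)
for n in("side","top"):
    im=r.capture(n); cv2.imwrite(f"pics/{n}0.png",im[:,:,::-1]); print(n,r.camera_model(n))
print(r.grasp_offset)
E
```

```text
{'time_s': 0.0, 'joints': array([-5.76905856e+01,  2.05903934e+01,  6.34703555e-01, -2.06738440e-02,
       -7.01361561e+01, -1.65068198e+01]), 'qd': array([ 0.09785336, -0.04838708, -0.04080218,  0.02597745,  0.02053514,
        0.05561956]), 'joint_torque': array([ 9.37901241e-04, -5.82718241e+01,  2.93059838e+01,  6.99734196e+00,
        6.71107948e-03, -2.29008247e-04]), 'tcp_pos': array([ 0.18366376, -0.64902755,  0.22563977]), 'eef_rot': array([ 1.79906417e+02, -7.46485790e-03, -1.64204440e+02]), 'contact_force': array([ 0.27138865, -0.75010834,  0.20654475]), 'moment': array([ 0.00552026, -0.02269089, -0.0234858 ]), 'gripper_width': 0.08761046015025074}
side {'fov_y': 54.9397090379626, 'cx': 316.6289888279676, 'cy': 238.70278039222748, 'R': array([[ 0.83512771, -0.55005224, -0.00205787],
       [-0.4179515 , -0.63212204, -0.65248622],
       [ 0.35760068,  0.54576941, -0.7577978 ]]), 't': array([-0.49662777,  0.36350983,  0.69416684])}
top {'fov_y': 48.77715957747686, 'cx': 321.9335805636721, 'cy': 241.33522005067329, 'R': array([[-0.0948957 , -0.99548287,  0.00294297],
       [-0.9753112 ,  0.09237982, -0.2005842 ],
       [ 0.19940627, -0.02190489, -0.97967205]]), 't': array([0.11625732, 0.632755  , 1.11821344])}
-0.0188
```

View pics/side0.png

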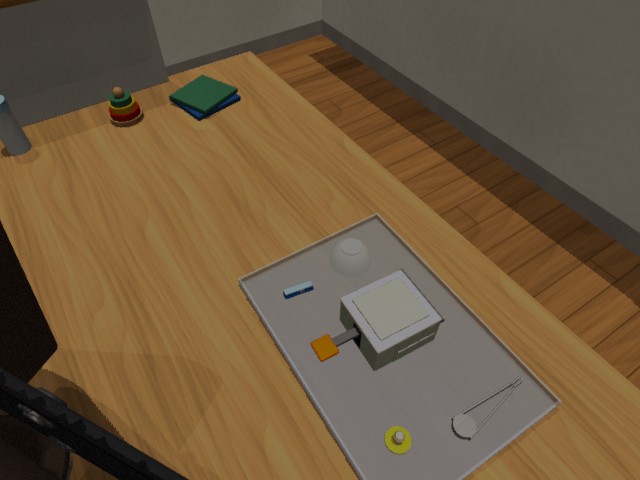

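View pics/top0.png

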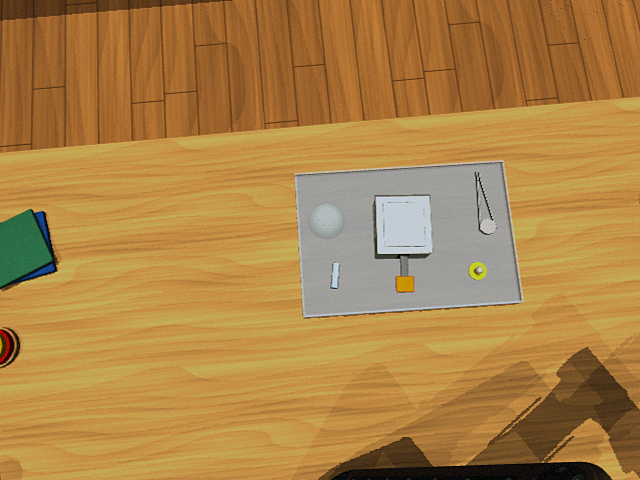

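The top view shows the orange pad near (405,284), the lid at (404,224), the clip at (335,275) and the yellow pacifier at (478,271). In the side view the pad is near (325,347). Next I'll zoom in and triangulate.

```bash
cat > h.py <<'E'
import numpy as np, cv2
from plant import r
def cam(n):
    m=r.camera_model(n); f=240/np.tan(np.radians(m["fov_y"]/2))
    K=np.array([[f,0,m["cx"]],[0,f,m["cy"]],[0,0,1]]); return K,np.array(m["R"]),np.array(m["t"])
def proj(n,X):
    K,R,t=cam(n); c=np.atleast_2d(X)@R.T+t; p=c@K.T; return p[:,:2]/p[:,2:]
def onz(n,uv,z):
    K,R,t=cam(n); d=R.T@np.linalg.solve(K,[uv[0],uv[1],1]); o=-R.T@t; return o+d*(z-o[2])/d[2]
def tri(a,b):
    P=[np.c_[K@R,K@t] for K,R,t in (cam("side"),cam("top"))]
    x=cv2.triangulatePoints(P[0],P[1],np.array(a,float).reshape(2,1),np.array(b,float).reshape(2,1)); return (x[:3]/x[3]).ravel()
E
python3 - <<'E'
from h import *
for n,(x0,y0,x1,y1) in {"side":(300,260,460,380),"top":(340,180,460,310)}.items():
    im=cv2.imread(f"pics/{n}0.png"); 
    h=cv2.cvtColor(im,cv2.COLOR_BGR2HSV); m=((h[...,0]>8)&(h[...,0]<22)&(h[...,1]>200)).astype(np.uint8)
    m2=np.zeros_like(m); m2[y0:y1,x0:x1]=m[y0:y1,x0:x1]
    ys,xs=np.nonzero(m2); print(n,len(xs),xs.mean(),ys.mean(),xs.min(),xs.max(),ys.min(),ys.max())
    c=im[y0:y1,x0:x1]; cv2.imwrite(f"pics/{n}_crop.png",cv2.resize(c,None,fx=4.5,fy=4.5,interpolation=cv2.INTER_NEAREST))
for c,n in [((295,174),"top"),((502,161),"top"),((522,302),"top"),((303,317),"top")]: print("tray rim",onz(n,c,.022))
for c in [(240,283),(377,216),(556,403)]: print("tray rim side",onz("side",c,.022))
E
```

```text
side 438 324.3310502283105 347.38584474885846 311 354 326 360
top 106 408.54716981132077 286.12264150943395 396 453 276 309
tray rim [0.81802545 0.10314322 0.022     ]
tray rim [ 0.80402085 -0.39224786  0.022     ]
tray rim [ 0.46721753 -0.38259601  0.022     ]
tray rim [0.48062396 0.11379004 0.022     ]
tray rim side [0.47988866 0.09803771 0.022     ]
tray rim side [0.81536326 0.09257094 0.022     ]
tray rim side [ 0.79784354 -0.39567774  0.022     ]
```

View pics/side_crop.png

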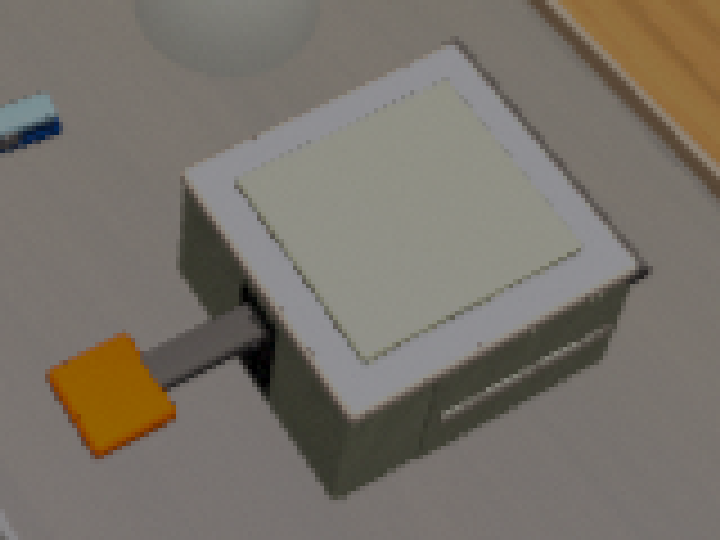

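View pics/top_crop.png

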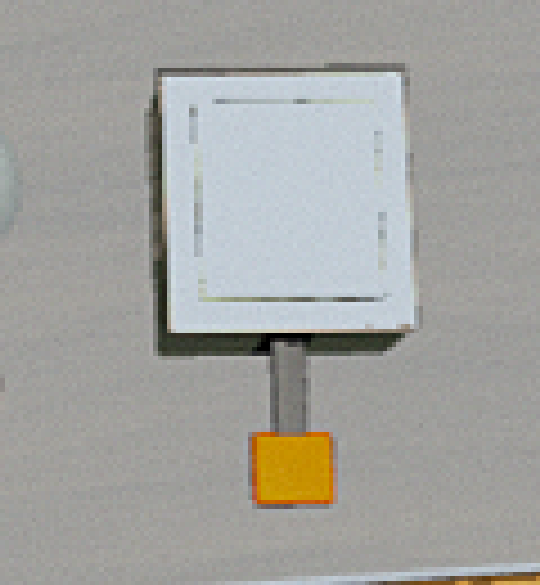

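```bash
python3 - <<'E'
from h import *
T=lambda p:np.array(p)/4.5+[340,180]
S=lambda p:np.array(p)/4.5+[300,260]
# pad corners order: (far-left, far-right, near-right, near-left) left=+y
pt=T([(254,433),(332,433),(333,502),(256,503)]); ps=S([(124,335),(174,402),(100,447),(50,373)])
# crop side: far-left = (124,335)
for a,b in zip(ps,pt): print("pad",tri(a,b).round(4),onz("top",b,.058).round(4),onz("side",a,.058).round(4))
lt=T([(162,73),(406,71),(413,331),(168,332)]); ls=S([(457,42),(640,268),(353,417),(187,178)])
for a,b in zip(ls,lt): print("lid",tri(a,b).round(4),onz("top",b,.078).round(4),onz("side",a,.078).round(4))
X=np.array([tri(a,b) for a,b in zip(ps,pt)]); 
print(proj("side",X)-ps,proj("top",X)-pt)
E
```

```text
pad [ 0.5493 -0.1024  0.0512] [ 0.548  -0.1011  0.058 ] [ 0.5476 -0.1056  0.058 ]
pad [ 0.5452 -0.1393  0.0604] [ 0.5444 -0.1394  0.058 ] [ 0.5474 -0.1388  0.058 ]
pad [ 0.5128 -0.1367  0.055 ] [ 0.5106 -0.1355  0.058 ] [ 0.5145 -0.1386  0.058 ]
pad [ 0.5158 -0.0995  0.0503] [ 0.5137 -0.0979  0.058 ] [ 0.5155 -0.1035  0.058 ]
lid [ 0.7321 -0.0758  0.0734] [ 0.7296 -0.0745  0.078 ] [ 0.7312 -0.0785  0.078 ]
lid [ 0.7207 -0.1971  0.0746] [ 0.7191 -0.196   0.078 ] [ 0.7196 -0.1985  0.078 ]
lid [ 0.591  -0.1839  0.0712] [ 0.588  -0.1815  0.078 ] [ 0.5911 -0.187   0.078 ]
lid [ 0.6027 -0.0645  0.0658] [ 0.5988 -0.0623  0.078 ] [ 0.6003 -0.0714  0.078 ]
[[-0.32414891  0.1021864 ]
 [-0.86543716  0.26981583]
 [-1.53920174  0.47907859]
 [-1.08579766  0.34105832]] [[ 0.0446063  -0.19505113]
 [ 0.12113595 -0.50436462]
 [ 0.19301526 -0.8967862 ]
 [ 0.13375337 -0.65268668]]
```

Both views agree to within a few mm. The pad centre is about (0.530, -0.120, 0.056) against a stated height of 0.058. The lid centre is about (0.660, -0.131), which puts the pad 130 mm ahead of it as specified, and case yaw is about -5°. I'll approach with the fingers shut and the jaw axis along the case's y.

carry_out:
  plan:
    - [0.021,0.033,0,0,0,-0.09]
    - [0.021,0.033,0,0,0,-0.09]
    - [0.021,0.033,0,0,0,-0.09]
    - [0.021,0.033,0,0,0,-0.09]
    - [0.021,0.033,0,0,0,0]
    - [0.021,0.033,0,0,0,0]
    - [0.021,0.033,0,0,0,0]
    - [0.021,0.033,0,0,0,0]
    - [0.021,0.033,0,0,0,0]
    - [0.021,0.033,0,0,0,0]
    - [0.021,0.033,0,0,0,0]
    - [0.021,0.033,0,0,0,0]
  fingers: 1
  force: 20

```text
time_s: 1.1
tcp_pos: [0.4355, -0.2379, 0.2187]
eef_rot: [179.5, -0.4, 173.5]
contact_force: [0.5, -0.9, 0.2]
gripper_width: 0.0127
```

carry_out:
  plan:
    - [0.018,0.023,-0.018,0,0,0.02]
    - [0.018,0.023,-0.018,0,0,0]
    - [0.018,0.023,-0.018,0,0,0]
    - [0.018,0.023,-0.018,0,0,0]
    - [0.012,0.016,-0.018,0,0,0]
    - [0.005,0.008,-0.008,0,0,0]
    - [0,0,0,0,0,0]

```text
time_s: 1.68
tcp_pos: [0.5312, -0.1088, 0.1177]
eef_rot: [179.5, -0.1, 175.2]
contact_force: [0.1, -0.3, -0.2]
gripper_width: 0.0003
```

carry_out:
  plan:
    - [-0.005,-0.011,-0.018,0,0,0]
    - [0,0,-0.012,0,0,0]
    - [0,0,0,0,0,0]

```text
time_s: 1.93
tcp_pos: [0.5258, -0.1203, 0.0875]
eef_rot: [179.5, -0.2, 175.3]
contact_force: [-0.3, -0.8, 0.4]
gripper_width: 0.0007
```

```bash
python3 - <<'E'
from h import *
s=r.get_state(); print(s["time_s"],s["tcp_pos"],s["contact_force"])
p=s["tcp_pos"]
for n,(x0,y0,x1,y1) in {"side":(240,230,460,395),"top":(330,170,490,290+30)}.items():
    im=r.capture(n)[:,:,::-1].copy(); print(n,proj(n,p))
    c=im[y0:y1,x0:x1]; cv2.imwrite(f"pics/{n}1.png",cv2.resize(c,None,fx=3.6,fy=3.6,interpolation=cv2.INTER_NEAREST))
E
```

```text
1.9333 [ 0.52584682 -0.120342    0.0875106 ] [-0.28594779 -0.77086635  0.4368085 ]
side [[321.88129279 338.81829123]]
top [[408.49594985 283.6941708 ]]
```

View pics/side1.png

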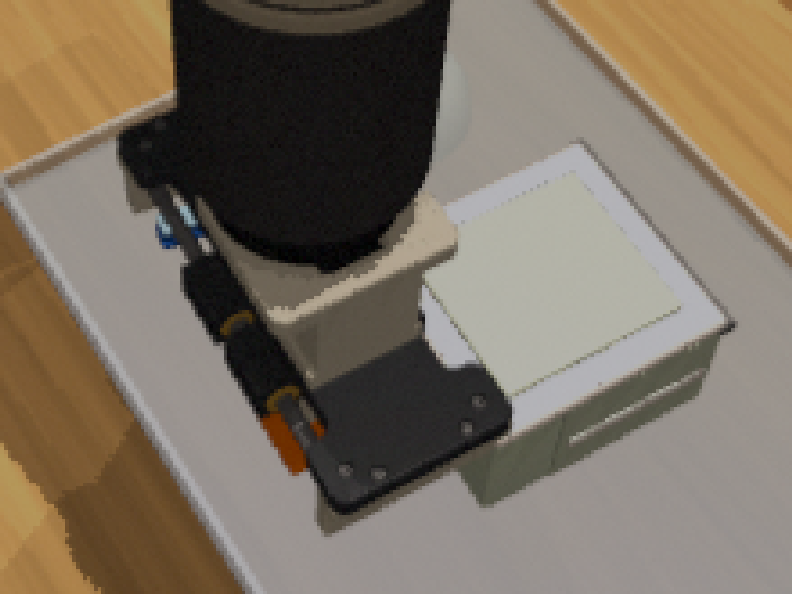

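View pics/top1.png

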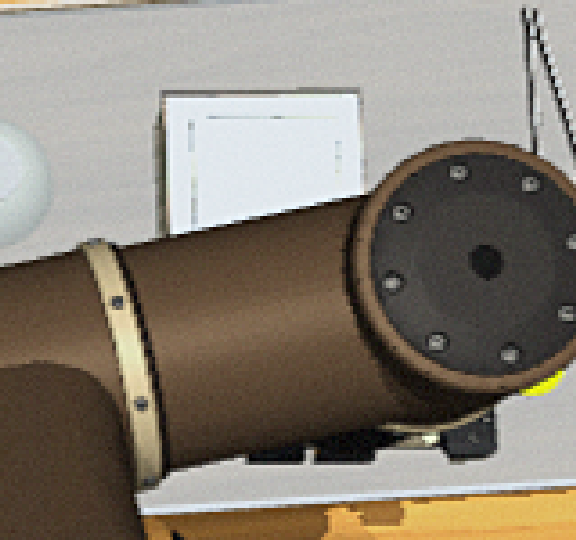

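The side view shows the gripper plate near the lid line. I'll overlay the expected body box to check how much clearance there is to the lid.

```bash
python3 - <<'E'
from h import *
from scipy.spatial.transform import Rotation as Ro
s=r.get_state(); p=s["tcp_pos"]; R=Ro.from_euler("xyz",s["eef_rot"],degrees=True).as_matrix()
im=cv2.imread("pics/side1.png")
q=lambda X:((proj("side",X)-[240,230])*3.6).astype(int)
def poly(X,c): cv2.polylines(im,[q(X).reshape(-1,1,2)],True,c,1)
for z,c in ((-.0658,(0,0,255)),(-.09,(255,0,255))):
    poly(np.array([p+R@[a*.039,b*.0965,z] for a,b in ((1,1),(1,-1),(-1,-1),(-1,1))]),c)
poly(np.array([p+R@[a*.0095,b*.021,0] for a,b in ((1,1),(1,-1),(-1,-1),(-1,1))]),(0,255,0))
for z in(0,-.02,-.0658): cv2.circle(im,tuple(int(v) for v in q(p+R@[0,0,z])[0]),3,(255,255,0),-1)
cv2.imwrite("pics/side1o.png",im)
print(R.round(3))
print([onz("top",(465,243),z).round(3) for z in (.25,.3,.4,.5)])
E
```

```text
[[-0.997  0.082 -0.   ]
 [ 0.082  0.997  0.008]
 [ 0.001  0.008 -1.   ]]
[array([ 0.575, -0.207,  0.25 ]), array([ 0.566, -0.192,  0.3  ]), array([ 0.548, -0.162,  0.4  ]), array([ 0.531, -0.132,  0.5  ])]
```

View pics/side1o.png

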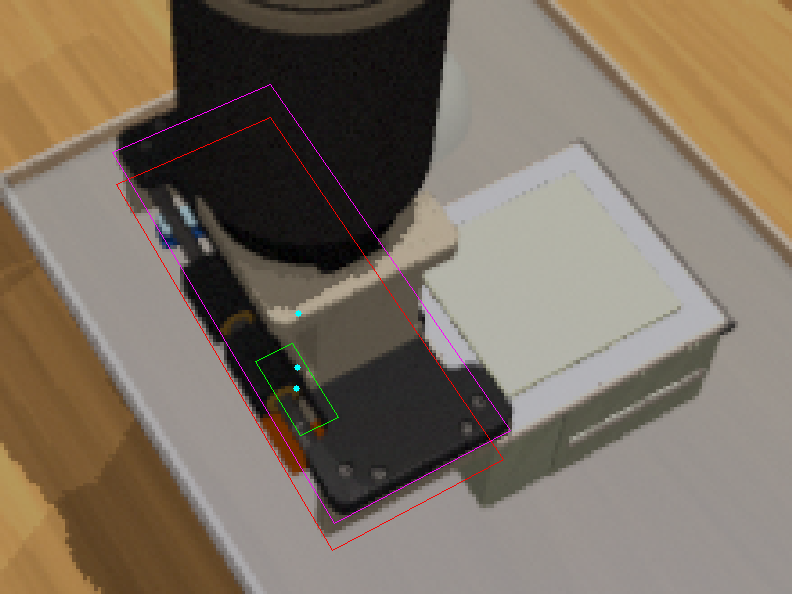

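The body box matches the picture, leaving about 25–30 mm of clearance to the lid's front edge, and the lid only swings away from there. Descending.

carry_out:
  plan:
    - [0,0,-0.006,0,0,0]
    - [0,0,-0.006,0,0,0]
    - [0,0,-0.004,0,0,0]
    - [0,0,-0.003,0,0,0]
    - [0,0,-0.003,0,0,0]
    - [0,0,-0.003,0,0,0]
    - [0,0,-0.003,0,0,0]
    - [0,0,-0.003,0,0,0]

```text
time_s: 2.7
tcp_pos: [0.5289, -0.1215, 0.0603]
eef_rot: [179.5, 0.4, 175.2]
contact_force: [-0.9, 0.0, 0.0]
gripper_width: 0.0005
```

carry_out:
  plan:
    - [-0.001,0.0,-0.003,0,0,0]
    - [-0.001,0,-0.003,0,0,0]
    - [-0.001,0,-0.003,0,0,0]
    - [-0.001,0,-0.003,0,0,0]
    - [0,0,-0.003,0,0,0]
    - [0,0,-0.003,0,0,0]

```text
time_s: 3.2
tcp_pos: [0.5291, -0.1215, 0.0438]
eef_rot: [179.5, 0.9, 175.4]
contact_force: [-2.0, 0.8, 6.8]
gripper_width: 0.0003
```

carry_out:
  plan:
    - [-0.001,0.0,-0.003,0,-0.005,0]
    - [-0.001,0,-0.003,0,-0.005,0]
    - [-0.001,0,-0.003,0,-0.005,0]
    - [-0.001,0,-0.003,0,-0.005,0]
    - [0,0,-0.003,0,0,0]

```text
time_s: 3.62
tcp_pos: [0.5312, -0.1216, 0.0323]
eef_rot: [179.4, 2.8, 175.6]
contact_force: [-2.4, -1.4, 7.5]
gripper_width: -0.0
```

```bash
python3 - <<'E'
from h import *
s=r.get_state(); print(s["time_s"],s["tcp_pos"],s["contact_force"])
im=r.capture("side")[:,:,::-1]; cv2.imwrite("pics/side2.png",im[180:400,220:500])
cv2.imwrite("pics/side2.png",cv2.resize(im[180:395,220:500],None,fx=2.8,fy=2.8))
E
```

```text
3.6167 [ 0.53115583 -0.1216044   0.03226423] [-2.36293352 -1.39600293  7.52129132]
```

View pics/side2.png

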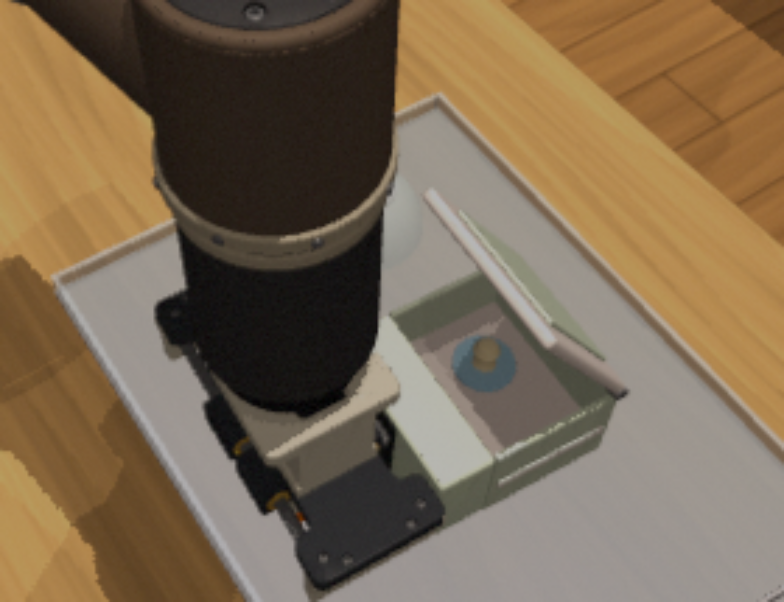

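The lid is open to about 0.9 rad and clear of the arm. I had the pitch correction sign reversed, so I'll fix that while finishing the press.

carry_out:
  plan:
    - [-0.001,0.0,-0.003,0,0.015,0]
    - [-0.001,0,-0.003,0,0.015,0]
    - [-0.001,0,-0.003,0,0.01,0]

```text
time_s: 3.92
tcp_pos: [0.5327, -0.1217, 0.0263]
eef_rot: [179.6, 1.0, 175.7]
contact_force: [-1.8, -1.3, 14.6]
gripper_width: 0.0005
```

carry_out:
  plan:
    - [-0.001,0.0,-0.002,0,0.005,0]
    - [-0.001,0,-0.002,0,0.005,0]
    - [0,0,-0.001,0,0,0]

```text
time_s: 4.17
tcp_pos: [0.533, -0.122, 0.0262]
eef_rot: [179.7, 0.7, 175.9]
contact_force: [-6.8, 2.9, 14.2]
gripper_width: 0.0004
```

```bash
python3 - <<'E'
from h import *
s=r.get_state(); print(s["time_s"],s["tcp_pos"],s["contact_force"])
im=r.capture("side")[:,:,::-1]
cv2.imwrite("pics/side3.png",cv2.resize(im[180:395,220:500],None,fx=2.8,fy=2.8))
# expected edge position for lid angles
c=np.array([.660,-.131]);a=np.array([.9962,-.087])
b=np.array([.087,.9962])
for th in (.9,1.0,1.1,1.2):
    d=.065-.132*np.cos(th); h=.069+.005*np.cos(th)+.132*np.sin(th)
    P=[np.r_[c+a*d+b*w,h] for w in(.061,-.061)]; print(th,h,((proj("side",np.array(P))-[220,180])*2.8).round(0).tolist())
E
```

```text
4.1667 [ 0.53304874 -0.12200974  0.0261934 ] [-6.7538423   2.85744326 14.22855625]
0.9 0.17550720191218114 [[411.0, 201.0], [535.0, 358.0]]
1.0 0.18277568152398305 [[428.0, 186.0], [554.0, 342.0]]
1.1 0.18890735213523738 [[445.0, 172.0], [573.0, 327.0]]
1.2 0.19384094812005725 [[464.0, 159.0], [593.0, 313.0]]
```

View pics/side3.png

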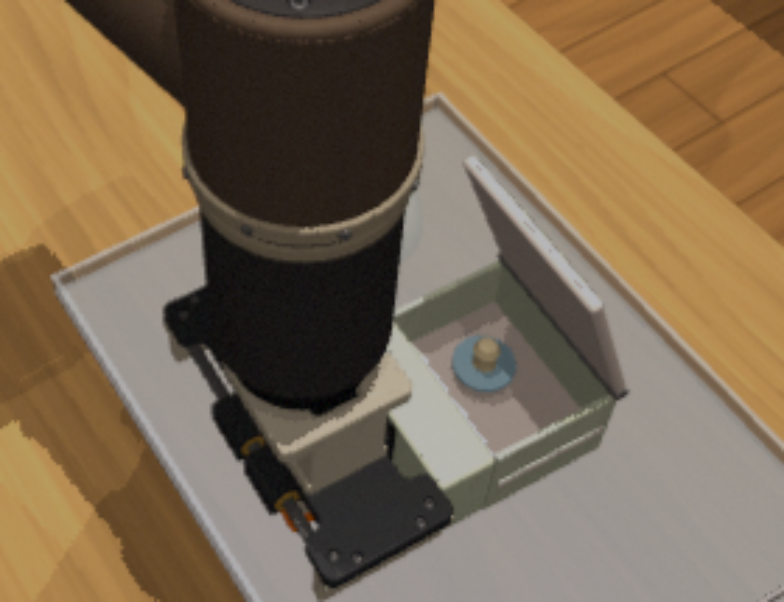

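The lid edge runs from (468,158) to (600,303), which matches the 1.2 rad prediction, so the lever is at its stop. Holding now.

carry_out:
  plan:
    - [0,0,-0.001,0,0,0]
    - [0,0,-0.001,0,0,0]
    - [0,0,-0.001,0,0,0]
    - [0,0,-0.001,0,0,0]
    - [0,0,-0.001,0,0,0]
    - [0,0,-0.001,0,0,0]
    - [0,0,-0.001,0,0,0]
    - [0,0,-0.001,0,0,0]
    - [0,0,-0.001,0,0,0]
    - [0,0,-0.001,0,0,0]
    - [0,0,-0.001,0,0,0]
    - [0,0,-0.001,0,0,0]

```text
time_s: 5.22
tcp_pos: [0.5329, -0.122, 0.0262]
eef_rot: [179.8, 1.1, 176.2]
contact_force: [-5.1, 0.7, 14.2]
gripper_width: 0.0004
```

carry_out:
  plan:
    - [0,0,-0.001,0,0,0]
    - [0,0,-0.001,0,0,0]
    - [0,0,-0.001,0,0,0]
    - [0,0,-0.001,0,0,0]
    - [0,0,-0.001,0,0,0]
    - [0,0,-0.001,0,0,0]
    - [0,0,-0.001,0,0,0]
    - [0,0,-0.001,0,0,0]
    - [0,0,-0.001,0,0,0]
    - [0,0,-0.001,0,0,0]

```text
time_s: 6.05
tcp_pos: [0.533, -0.122, 0.0261]
eef_rot: [179.9, 1.5, 176.5]
contact_force: [-3.3, 1.4, 14.4]
gripper_width: 0.0004
```

Held for about 2.1 s. Easing up, with small steps at first to see how it responds.

carry_out:
  plan:
    - [0,0,0,0,0,0]
    - [0,0,0,0,0,0]
    - [0,0,0.0005,0,0,0]
    - [0,0,0.0005,0,0,0]
    - [0,0,0.001,0,0,0]
    - [0,0,0.001,0,0,0]

```text
time_s: 6.55
tcp_pos: [0.5314, -0.1219, 0.0315]
eef_rot: [179.9, 1.4, 176.6]
contact_force: [-2.0, 1.5, 7.0]
gripper_width: 0.0007
```

carry_out:
  plan:
    - [0,0,0.0007,0,0,0]
    - [0,0,0.0007,0,0,0]
    - [0,0,0.0007,0,0,0]
    - [0,0,0.0007,0,0,0]
    - [0,0,0.0007,0,0,0]
    - [0,0,0.0007,0,0,0]

```text
time_s: 7.05
tcp_pos: [0.53, -0.1218, 0.0376]
eef_rot: [179.9, 1.4, 176.6]
contact_force: [-1.7, 1.2, 5.9]
gripper_width: 0.0007
```

carry_out:
  plan:
    - [0,0,0.0007,0,0,0]
    - [0,0,0.0007,0,0,0]
    - [0,0,0.0007,0,0,0]
    - [0,0,0.0007,0,0,0]
    - [0,0,0.0007,0,0,0]
    - [0,0,0.0007,0,0,0]
    - [0,0,0.0007,0,0,0]
    - [0,0,0.0007,0,0,0]
    - [0,0,0.0007,0,0,0]
    - [0,0,0.0007,0,0,0]

```text
time_s: 7.88
tcp_pos: [0.5287, -0.1217, 0.0473]
eef_rot: [179.9, 1.5, 176.7]
contact_force: [-1.1, 0.8, 5.5]
gripper_width: 0.0003
```

carry_out:
  plan:
    - [0,0,0.0007,0,0,0]
    - [0,0,0.0007,0,0,0]
    - [0,0,0.0007,0,0,0]
    - [0,0,0.0007,0,0,0]
    - [0,0,0.0007,0,0,0]
    - [0,0,0.0007,0,0,0]
    - [0,0,0.0007,0,0,0]
    - [0,0,0.0007,0,0,0]

```text
time_s: 8.55
tcp_pos: [0.5285, -0.1216, 0.0538]
eef_rot: [179.9, 1.5, 176.7]
contact_force: [-0.4, 0.6, 4.5]
gripper_width: 0.0004
```

carry_out:
  plan:
    - [0,0,0.0007,0,0,0]
    - [0,0,0.0007,0,0,0]
    - [0,0,0.0007,0,0,0]
    - [0,0,0.0007,0,0,0]
    - [0,0,0.0007,0,0,0]
    - [0,0,0.0007,0,0,0]
    - [0,0,0.0007,0,0,0]
    - [0,0,0.001,0,0,0]
    - [0,0,0.001,0,0,0]
    - [0,0,0.001,0,0,0]

```text
time_s: 9.38
tcp_pos: [0.5274, -0.1216, 0.061]
eef_rot: [179.9, 1.4, 176.7]
contact_force: [-0.5, -0.3, -0.1]
gripper_width: 0.0006
```

Contact force is back to zero at z = 0.061, above the pad's rest height. Raising clear and away from the lid.

carry_out:
  plan:
    - [-0.001,0,0.005,0,0,0]
    - [-0.001,0,0.01,0,0,0]
    - [-0.002,0,0.015,0,0,0]
    - [-0.01,-0.01,0.025,0,0,0]
    - [-0.02,-0.03,0.02,0,0,0]
    - [-0.02,-0.035,0.01,0,0,0]
    - [-0.02,-0.035,0.01,0,0,0]
    - [-0.02,-0.035,0.01,0,0,0]
    - [-0.02,-0.035,0.005,0,0,0]
    - [-0.01,-0.03,0,0,0,0]
    - [-0.005,-0.01,0,0,0,0]
    - [0,0,0,0,0,0]

```text
time_s: 10.38
tcp_pos: [0.3921, -0.3478, 0.1862]
eef_rot: [-179.7, 1.8, 177.1]
contact_force: [-0.0, 0.6, 0.2]
gripper_width: 0.0005
```

```bash
python3 - <<'E'
from h import *
s=r.get_state(); print(s["time_s"],s["tcp_pos"],s["contact_force"],s["qd"].round(2))
for n in("side","top"):
    im=r.capture(n)[:,:,::-1]; cv2.imwrite(f"pics/{n}4.png",im)
    o=cv2.imread(f"pics/{n}0.png"); cv2.imwrite(f"pics/{n}4d.png",cv2.absdiff(im,o)*2)
a=cv2.imread("pics/side4.png")[200:,220:580]; b=cv2.imread("pics/side4d.png")[200:,220:580]
cv2.imwrite("pics/cmp_s.png",np.hstack([a,b]))
E
```

```text
10.3833 [ 0.39211879 -0.34783463  0.1861885 ] [-0.00063158  0.59482465  0.24188597] [-1.5  -0.93  0.74  0.07 -0.6  -0.15]
```

View pics/cmp_s.png

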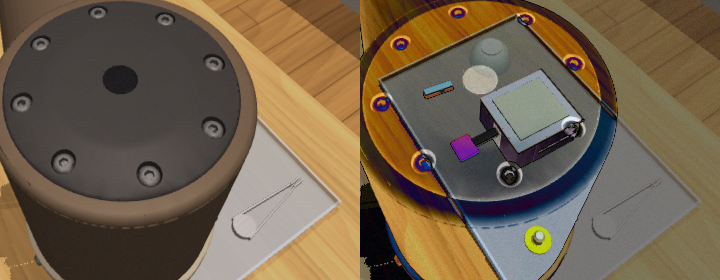

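View pics/top4.png

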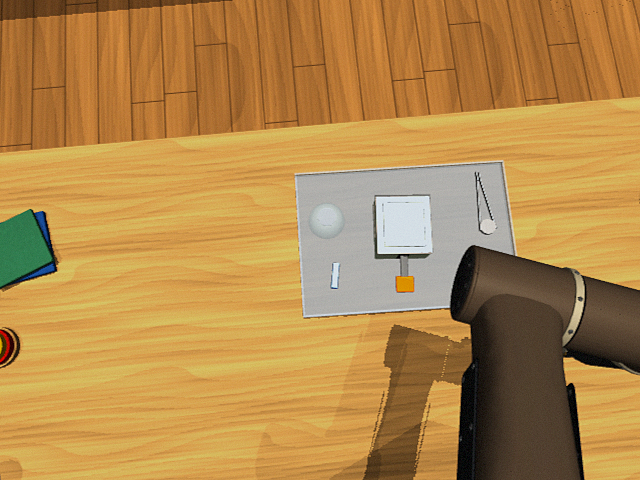

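The top view shows the lid shut, the pad back at (405,284), and the bowl, clip and tongs unmoved. The arm hides the yellow pacifier, so I'll move back further to check it.

carry_out:
  plan:
    - [-0.02,-0.035,0.005,0,0,0]
    - [-0.02,-0.035,0.005,0,0,0]
    - [-0.02,-0.035,0.005,0,0,0]
    - [-0.02,-0.035,0.005,0,0,0]
    - [-0.02,-0.035,0.005,0,0,0]
    - [-0.02,-0.035,0,0,0,0]
    - [-0.02,-0.035,0,0,0,0]
    - [-0.01,-0.02,0,0,0,0]
    - [0,0,0,0,0,0]
    - [0,0,0,0,0,0]

```text
time_s: 11.32
tcp_pos: [0.2468, -0.6118, 0.2135]
eef_rot: [-179.8, 1.8, 178.4]
contact_force: [0.6, 1.1, -0.8]
gripper_width: 0.0006
```

```bash
python3 - <<'E'
from h import *
s=r.get_state(); print(s["time_s"],s["tcp_pos"],s["contact_force"],s["qd"].round(2))
L=[]
for n in("side","top"):
    im=r.capture(n)[:,:,::-1].copy(); o=cv2.imread(f"pics/{n}0.png"); d=cv2.absdiff(im,o); cv2.imwrite(f"pics/{n}5.png",im)
    y0,x0=(200,230) if n=="side" else (80,230)
    L.append(np.hstack([im[y0:y0+280,x0:x0+340],np.clip(d[y0:y0+280,x0:x0+340].astype(int)*3,0,255).astype(np.uint8)]))
cv2.imwrite("pics/fin.png",np.vstack(L))
E
```

```text
11.3167 [ 0.24675611 -0.6118039   0.21345126] [ 0.6161191   1.11185494 -0.78045749] [-0.59  1.55  1.09  0.18 -0.4   0.35]
```

View pics/fin.png

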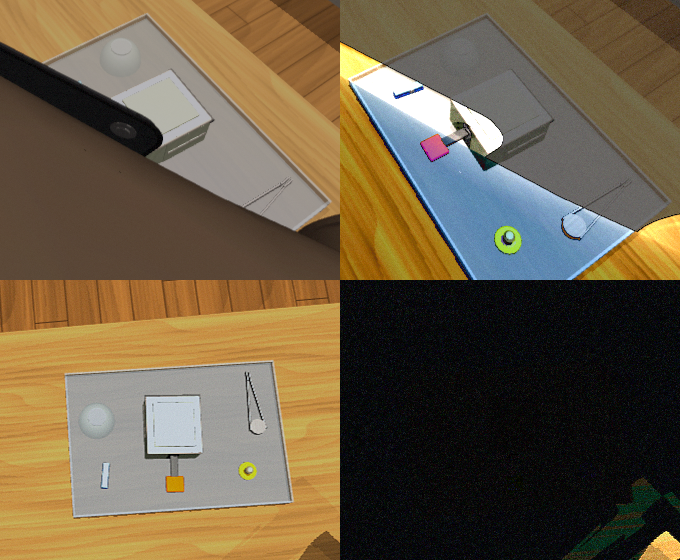

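The top view's difference from the start is black everywhere in the tray, so the lid, lever, yellow pacifier, bowl, tongs and clip are all as they began. Handing in.

```bash
python3 -c "
from plant import r
print(r.close_job())"
```

```text
the job is handed in; nothing more can be done
None
```

I pressed the orange lever down to its stop with the closed fingertips and held the lid wide open. I then eased it shut, backed the hand away and handed the job in at about 11.4 s. The hand-in gave no verdict.

- **Hold:** The lid was open about 1.2 rad, judged by matching its edge in the side picture. I held it for about 2.1 s with roughly 14 N on the pad.
- **Closing:** I eased the lever up at about 12 mm/s, with the force falling smoothly from 7 N to 4.5 N and then to 0. The limit for slamming is about 55 mm/s.
- **Final check:** The top picture at the end matches the one from the start across the whole tray. The lid is shut, the pad is back at rest, and the yellow pacifier, bowl, tongs and clip have not moved. The hand is well clear, with contact force at noise level (about 1 N).

**Limits of the checks:**
- The arm blocked most of the final side view, so the end state rests on the top picture alone.
- The blue pacifier is under the shut lid and could not be seen at the end. It was standing in the case when the lid was open.
- The two cameras disagreed by 3–9 mm at some pad and lid corners, and by more at one tray corner. I relied on the overall fit to the given sizes instead.
- The tool drifted up to about 7 mm towards the case and tilted up to 2.8° during the press. I corrected most of the tilt, and the hand stayed clear of the lid.

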